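Wedge the spring clip off the spindle

TASK

Take the wedge tool out of the rack and push it straight down behind the steel spring clip, between the clip's bow and the spindle, until the clip is spread and forced sideways clear off the spindle. Then draw the wedge up and hang it back in the slot it came from. Do not push or pull the clip with the fingers, and leave it lying on the fixture's plate.

Things in the scene. Friction and masses are not known exactly. Their poses are not given: they have to be found in the camera images.
- clip: Loose flat steel spring clip round the spindle, a U 8 mm thick, 48 x 46 mm. Origin: underside, on the spindle's axis when seated; -x to the bow (closed end). Bow's inner face x -26 (14 mm gap to the spindle, 32 mm wide in y), outer -32. Two sprung legs end in round lips at x 11, 14 mm apart; they pass the spindle after the clip moves 12 mm to its -x, are off after 23 mm. Needs about 6 N.
- rod (a point): On the axis of the upright fixed steel spindle that carries the clip, level with the plate the clip lies on, 80 mm above the bench. Spindle 24 mm thick, top 13 mm above. z up; +x away from the robot within 20 degrees, -x = side of the bow; there the plate has a slot 22 mm wide (y +-11), reaching 70 mm out, 72 mm free depth, for the blade. The twin with a bare spindle is not wanted.
- wedge: Loose 0.2 kg wedge tool hanging upright in a rack. Origin = blade tip, mid-width, on its upright flat face (x 0); z up, +x out of that face. Blade 11 mm wide (y), 75 long: fills x -4..0 at z 0, widening evenly to -38..0 at z 64 and up. Guard x -38..0, y +-20, z 75-80 mm. Square wooden handle x -34..-4, y +-10, z 80-130 mm. The other two tools: thin flat blade; round punch.
- wedge_tip (a point): The wedge's origin (blade tip on the flat face). In use: wedge +x along rod's +x, so flat face to the spindle, slope against the bow. Driven straight down with the face 1 to 5 mm off the spindle until the tip is 58 mm below rod (guard 4 mm over the spindle's top), it has the clip off; takes about 5 N down, the steel is oiled.
- rack: Fixed aluminium tool rack. Origin: centre of its underside; top at z 85 mm. 3 open slots at x 0, y -75, 0 and 75 mm, each 48 (x) by 21 mm (y), right through the 6 mm top. The wedge hangs by its guard in one of them, axes along the rack's (+x away from the robot within 15 degrees), tip 10 mm over the bench, with 5 mm play all round; put it back as it started.

How it is judged:
By the outcome, as a careful person would: the job done as asked, in the order asked, and still so for the second after the job is handed in, with the robot touching nothing.
It also fails if it takes over 53 s, if anything falls off the work surface, if the arm or the gripper's body presses on something with over 40 N, if the wrist force passes 120 N, or if a joint passes its speed limit or range.

ROBOT

A 6-joint arm with a two-finger parallel gripper is mounted at the origin on the work surface. World frame = base frame: x ahead of the robot, y to its left, z up, the work surface at z = 0. Lengths are in mm, angles in rad, forces in N, time in s.
With the tool pointing down it reaches from about 400 to 825 mm from the base axis. Payload 7 kg.
Tool frame: the origin (TCP) lies at the very end of the fingers, on their centre line; the grasp point (between the pads) lies 19 mm behind it; z points along the fingers, y is the line along which they close (so a half turn about z gives the same grasp; the last joint's range is limited). The gripper opens to 88 mm and grips with 3 to 60 N. Pads are 19 mm wide; open, the fingers measure 130 mm over their backs; the gripper's body (78 mm by 193 mm) begins 47 mm behind the grasp point.
Start: joints at [-1.036, 0.359, 0.012, 0, -1.224, -0.288], TCP at [164.878, -654.531, 226.561] pointing down, gripper open.
Joint ranges: [-3.07, 3.07], [-1.43, 2.12], [-1.02, 1.25], [-3.03, 1.67], [-3.05, -0], [-3.03, 3.03]. Speed limits (rad/s): [2.39, 2.39, 3.01, 3.14, 3.14, 3.14].

INTERFACE

Orientations are given as a unit quaternion [x, y, z, w].
In Python, from plant import bot gives the robot as it stands. Calls block until the motion is done:
- bot.move_ptp(position, orientation): joint-space move of the TCP to a pose.
- bot.line_to(position, velocity=150, ori=None): straight line of the TCP; ori=None keeps the orientation; velocity is the mean speed in mm/s.
- bot.move_joints(angles): joint-space move.
- bot.move_gripper(opening, force=None): finger opening in mm; force is the grip in N (None keeps the last); returns when the fingers have stopped.
- bot.pause(seconds).
- bot.solve_ik(position, orientation): joint angles nearest the present ones, or None.
- bot.read_state(): the state.
- bot.camera(name): name is "scene" or "top"; returns the picture (384x512x3 uint8, red, green, blue); there is no depth.
- bot.get_calibration(name): a dict with "fx", "fy", "cx", "cy" (pixels), "distortion" ([k1, k2, p1, p2, k3] as OpenCV has them; the pictures are not rectified), "view" (4x4, takes a point from world to camera coordinates). Camera axes: x right, y up, looking along -z (the intrinsics and any distortion apply to the point x, -y, -z); pixel columns grow to the right and rows downward; lengths in mm; the calibration is good to about 2 mm. A picture is of the moment at which its call begins. get_calibration takes no time and is no camera call.
A pose or a line that the arm cannot do raises bot.Unreachable and nothing moves.
- bot.close_job(): hands the job in; it is judged then, once.
The state is a dict: "t": time; "joint_pos": joint angles; "qvel": joint speeds; "tau": joint torques, N m; "tcp_pos": TCP position; "eef_rot": TCP orientation; "contact_force": force on the tool from outside, world axes, zero at the start; "moment": the same for the moment, N m; "width": finger opening in mm; "finger_force": force on a finger pad.
Only numpy, scipy, OpenCV 4.12 (cv2) and the standard library are available. Lean on these libraries where they do the work, as an engineer would, in place of code of your own. Each camera call takes 0.05 s, during which the arm holds its last target. There are 200 camera calls.

## Working session

There is one attempt and no reset: what is moved stays moved. The work goes in short steps, each a Python script; the robot and the scene stay as the last script left them, time stands still between calls to the robot, and variables do not carry over. Pictures are saved under pics/ and viewed, at most 13 in all, crops included, and the job is handed in when it is done.

```bash
ls; mkdir -p pics; python3 - <<'E'
from plant import bot
import cv2,json,numpy as np
for n in("scene","top"):
    im=bot.camera(n); cv2.imwrite(f"pics/{n}0.png",cv2.resize(im[:,:,::-1],(800,600),interpolation=cv2.INTER_CUBIC)); np.save(f"{n}0.npy",im)
    c=bot.get_calibration(n); print(n,{k:np.round(v,3).tolist() for k,v in c.items()})
s=bot.read_state(); print(s)
E
```

```text
pics
scene {'fx': 421.397, 'fy': 421.397, 'cx': 254.742, 'cy': 194.461, 'distortion': [-0.105, 0.0, 0.0, 0.0, 0.0], 'view': [[-0.077, 0.997, 0.004, 55.89], [-0.537, -0.045, 0.843, 234.83], [0.84, 0.063, 0.538, -1566.509], [0.0, 0.0, 0.0, 1.0]]}
top {'fx': 449.075, 'fy': 449.075, 'cx': 253.18, 'cy': 191.688, 'distortion': [-0.075, 0.0, 0.0, 0.0, 0.0], 'view': [[-0.011, -1.0, -0.015, -9.344], [0.987, -0.013, 0.163, -564.912], [-0.163, -0.014, 0.986, -935.325], [0.0, 0.0, 0.0, 1.0]]}
{'t': 0.1, 'joint_pos': array([-1.03591543e+00,  3.59329974e-01,  1.12070022e-02, -3.01832837e-04,
       -1.22409906e+00, -2.88093988e-01]), 'qvel': array([-0.00095689, -0.0006571 ,  0.00407726,  0.00100357, -0.00084599,
        0.00122161]), 'tau': array([ 1.83101965e-03, -5.84164381e+01,  2.93755603e+01,  7.01540351e+00,
        1.01729447e-02, -6.21531558e-05]), 'tcp_pos': array([ 164.77139714, -654.15952384,  225.73266956]), 'eef_rot': array([-1.23029539e-01,  9.92402743e-01,  7.10105320e-04, -1.55066566e-04]), 'contact_force': array([-0.10018371,  0.47187453, -0.1456495 ]), 'moment': array([ 0.02247831, -0.02863869, -0.0063139 ]), 'finger_force': 0.0, 'width': 87.45091790872858}
```

View pics/scene0.png

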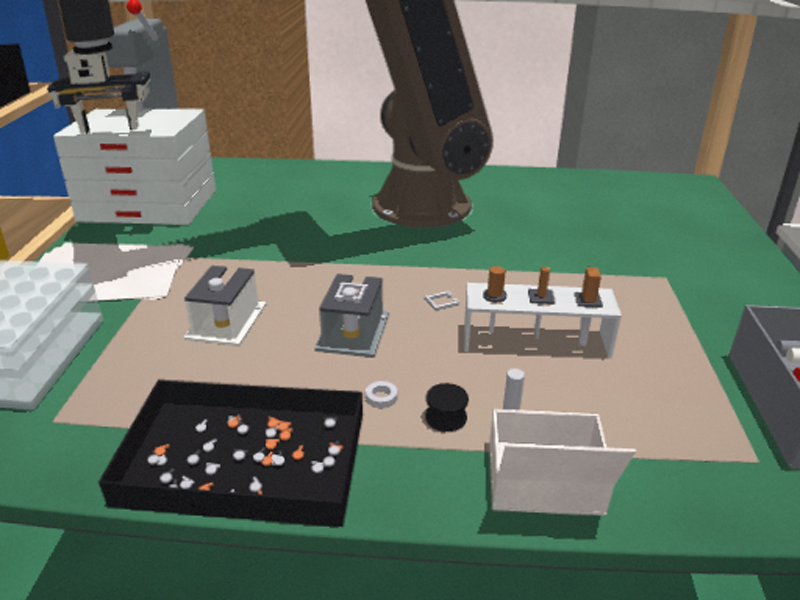

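View pics/top0.png

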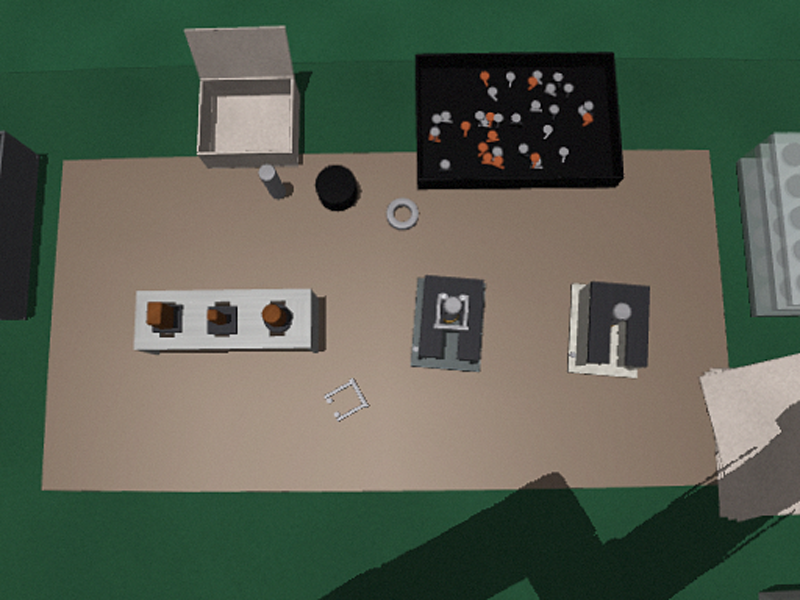

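The top view shows the rack at display (135–313, 290–350), with the square handle at its left end (~163, 315). The clip fixture is at (450, 315) with the bow toward the robot. The bare twin is at (620, 325). Next I'll zoom in.

```bash
python3 - <<'E'
import cv2,numpy as np
t=np.load("top0.npy")[:,:,::-1]; s=np.load("scene0.npy")[:,:,::-1]
a=cv2.resize(t[175:235,80:215],(800,356),interpolation=cv2.INTER_CUBIC)
b=cv2.resize(t[170:242,255:320],(361,400),interpolation=cv2.INTER_CUBIC)
c=cv2.resize(s[165:232,195:250],(328,400),interpolation=cv2.INTER_CUBIC)
cv2.imwrite("pics/c1.png",a)
cv2.imwrite("pics/c2.png",np.hstack([b,c]))
d=cv2.resize(s[165:232,290:400],(800,487),interpolation=cv2.INTER_CUBIC)
cv2.imwrite("pics/c3.png",d)
E
```

```text
(no output)
```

View pics/c1.png

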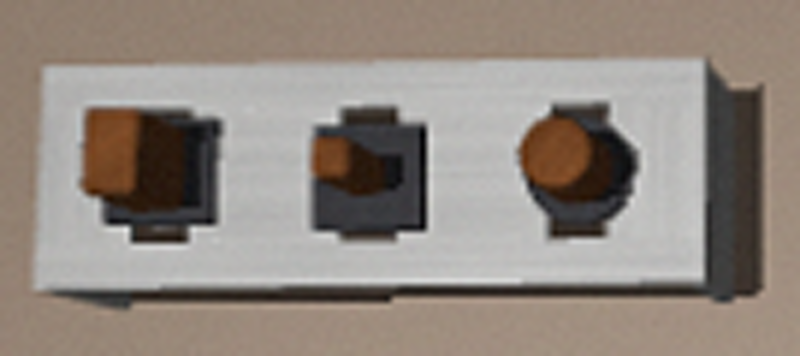

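View pics/c2.png

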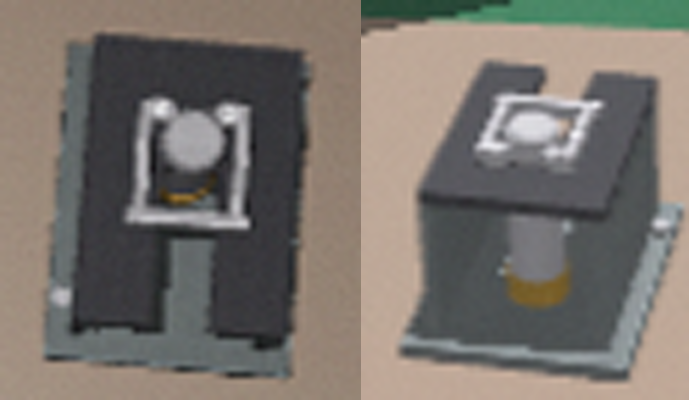

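View pics/c3.png

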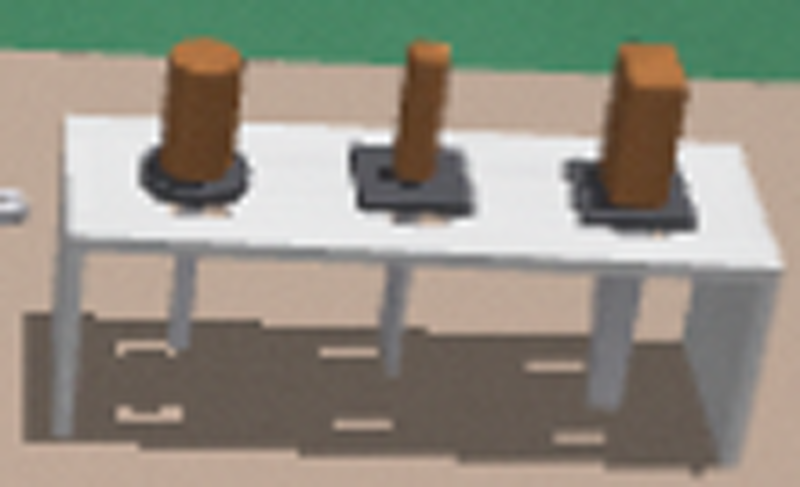

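The crops confirm three things. The wedge (square handle, thick blade) is in the left slot at +y. The clip sits round the spindle with its bow toward the robot. The plate slot also runs toward the robot.

```bash
cat > h.py <<'E'
from plant import bot
import numpy as np, cv2
CAL={n:bot.get_calibration(n) for n in("scene","top")}
def ray(n,px):
    c=CAL[n];K=np.array([[c['fx'],0,c['cx']],[0,c['fy'],c['cy']],[0,0,1]])
    u=cv2.undistortPoints(np.float64(px).reshape(-1,1,2),K,np.float64(c['distortion']))[:,0]
    V=np.array(c['view']);R=V[:3,:3];o=-R.T@V[:3,3]
    return o,np.c_[u[:,0],-u[:,1],-np.ones(len(u))]@R
def plane(n,px,z):
    o,d=ray(n,px); return o+d*((z-o[2])/d[:,2])[:,None]
def two(p,q): # scene px, top px
    o1,d1=ray("scene",p);o2,d2=ray("top",q);d1,d2=d1[0],d2[0]
    s=np.linalg.lstsq(np.c_[d1,-d2],o2-o1,rcond=None)[0]
    a,b=o1+s[0]*d1,o2+s[1]*d2; return (a+b)/2,np.linalg.norm(a-b)
def blobs(mask,box,amin=30):
    x0,y0,x1,y1=box;m=np.zeros(mask.shape,np.uint8);m[y0:y1,x0:x1]=mask[y0:y1,x0:x1]
    cs=cv2.findContours(m,cv2.RETR_CCOMP,cv2.CHAIN_APPROX_NONE)[0]
    return sorted([c for c in cs if cv2.contourArea(c)>amin],key=cv2.contourArea,reverse=True)
E
python3 - <<'E'
from h import *
np.set_printoptions(precision=1,suppress=True)
t=np.load("top0.npy");s=np.load("scene0.npy")
ht=cv2.cvtColor(t,cv2.COLOR_RGB2HSV);hs=cv2.cvtColor(s,cv2.COLOR_RGB2HSV)
H,S,V=[ht[...,i].astype(int) for i in range(3)]
def show(name,c,z,n="top"):
    r=cv2.minAreaRect(plane(n,c[:,0],z)[:,:2].astype(np.float32)); print(name,np.round(r[0],1),np.round(r[1],1),round(r[2],1))
# rack top
for c in blobs((S<40)&(V>150),(80,175,215,235),500): show("rack",c,85)
# handles top (bright brown)
for c in blobs((S>130)&(V>115),(80,175,215,235),20): show("handle",c,140); print(cv2.boundingRect(c))
# plate dark
for c in blobs((V<85)&(S<80),(255,165,320,245),200): show("plate",c,80)
# spindle / clip
g=cv2.cvtColor(t,cv2.COLOR_RGB2GRAY); print("V plate region"); print(V[186:216:1,274:304])
E
```

```text
rack [536.2 219.3] [ 80.6 240.5] 0.1
rack [536.2 298.2] [56.2 51.3] 89.2
handle [537.5 292.8] [22.7 12.3] 2.5
(95, 194, 7, 12)
handle [532.2 139.9] [14.3 18.1] 45.2
(169, 197, 10, 9)
plate [532.4 -91.1] [ 83.1 114.2] 84.5
plate [543.  -90.6] [50.4 53.6] 86.0
V plate region
[[ 62  58  61  62  58  58  59  59  56  57  56  59  55  59  54  59  56  61
   58  57  61  58  54  61  59  56  58  61  60  57]
 [ 63  57  60  58  58  62  59  64  90 104  95  69  52  57  58  57  59  58
   59  58  54  53  53  58  53  56  61  57  59  59]
 [ 56  59  61  60  62  59 100 158 160 180 209 163  88  53  55  56  54  58
   53  51  74 106 101  90  65  51  53  57  63  56]
 [ 60  57  62  60  57  55 112 168 184 224 215 172 137  64  84  72  67  66
   70  81 144 186 208 175 168 141  70  57  57  59]
 [ 58  58  58  60  59  64 117 164 169 210 207 171 153 116 135 147 156 131
   94 108 168 178 198 195 171 135  61  59  60  60]
 [ 58  58  58  58  59  77 135 159 123 114 131 136 148 161 164 166 170 167
  152 113 137 205 218 185 170 131  55  57  58  60]
 [ 63  60  63  60  58  86 144 153  93  56  70 121 166 168 168 167 167 168
  
[... 2224 characters left out ...]
 92  98  96 118 136 140
  155 184 188 183 185 189 199 172  51  56  61  60]
 [ 60  61  58  59  58  59  57  54  54  43  41  42  41  44  47  53  59  60
   66  71  74  72  72  80  87  82  52  62  60  60]
 [ 62  61  66  64  60  62  61  63  56  47  41  40  41  35  40  38  40  35
   34  38  51  58  53  55  51  53  61  62  57  59]
 [ 61  61  64  64  60  61  58  64  56  47  44  68 103 100  97  97 100 100
   97  80  59  64  59  59  59  60  58  63  57  60]
 [ 60  61  60  64  60  59  61  64  57  48  44  68 111 106 107 105 107 106
  104  81  61  58  59  56  59  60  59  58  58  60]
 [ 58  64  61  62  60  61  67  63  62  50  44  73 110 106 105 104 108 108
   98  71  60  59  59  61  59  59  61  61  62  60]]
```

```bash
python3 - <<'E'
from h import *
np.set_printoptions(precision=1,suppress=True)
t=np.load("top0.npy");V=t.max(2).astype(float)
print("spindle tri",two([222.9,185.8],[289.1,194.7]),"plane93",plane("top",[289.1,194.7],93),plane("scene",[222.9,185.8],93))
print("handle tri",two([379.2,173.4],[98.1,199.8]),"plane140",plane("top",[98.1,199.8],140),plane("scene",[379.2,173.4],140))
def cross(v,th):
    i=np.flatnonzero((v[:-1]<th)!=(v[1:]<th)); return [k+(th-v[k])/(v[k+1]-v[k]) for k in i]
# slot edges
L,R=[],[]
for r in range(213,229):
    c=[278+k for k in cross(V[r,278:302],80)]
    if len(c)>=2: L.append([c[0],r]);R.append([c[-1],r])
    if r%5==0: print(r,np.array(c))
for e in (L,R):
    P=plane("top",e,80); p=np.polyfit(P[:,0],P[:,1],1); print("edge y at x=545",np.polyval(p,545),"yaw deg",np.degrees(np.arctan(p[0])),"res",np.std(P[:,1]-np.polyval(p,P[:,0])))
# outer plate edges: left and right, row by row
for lo,hi,k in((262,280,0),(300,318,-1)):
    e=[]
    for r in range(185,225):
        c=cross(V[r,lo:hi],82)
        if c: e.append([lo+c[k],r])
    P=plane("top",e,80); p=np.polyfit(P[:,0],P[:,1],1);res=P[:,1]-np.polyval(p,P[:,0]);P=P[abs(res)<2];p=np.polyfit(P[:,0],P[:,1],1);print("plate edge y at 545",np.polyval(p,545),np.degrees(np.arctan(p[0])),len(P))
# clip bow line: brightness centroid per col rows 205-212
e=[]
for c in range(279,298):
    w=np.clip(V[204:213,c]-110,0,None); e.append([c,204+(w*np.arange(9)).sum()/w.sum()])
P=plane("top",e,86);p=np.polyfit(P[:,1],P[:,0],1);print("bow x at y=-92",np.polyval(p,-92),"clip yaw",-np.degrees(np.arctan(p[0])))
E
```

```text
spindle tri (array([550. , -92.8,  92.4]), np.float64(3.0439431925041034)) plane93 [[549.7 -91.3  93. ]] [[551.  -94.2  93. ]]
handle tri (array([536.8, 291.4, 140.3]), np.float64(2.005992967359315)) plane140 [[536.9 292.6 140. ]] [[536.9 290.4 140. ]]
215 [285.2 292.7]
220 [285.2 292.5]
225 [284.2 291.8]
edge y at x=545 -87.69071641304004 yaw deg -6.935582007791548 res 0.5016808533586202
edge y at x=545 -101.98453700083891 yaw deg -4.988261378294566 res 0.3366881462773568
plate edge y at 545 -50.62453334986834 -5.115559768517156 36
plate edge y at 545 -133.77592695298455 -5.2613894674667065 40
bow x at y=-92 521.7227251910267 clip yaw -4.644223842319038
```

```bash
cat >> h.py <<'E'
def q(psi): # pointing down, tool y at yaw psi (deg)
    f=np.radians(90-psi)/2; return np.array([np.sin(f),np.cos(f),0,0])
def st(msg=""):
    s=bot.read_state(); print(msg,"t",round(s["t"],2),"tcp",np.round(s["tcp_pos"],1),"F",np.round(s["contact_force"],1),"M",np.round(s["moment"],2),"w",round(s["width"],1),"ff",round(s["finger_force"],1)); return s
E
python3 - <<'E'
from h import *
for p in (0,180): print(p,bot.solve_ik([536.8,292,230],q(p)),bot.solve_ik([531,-90,110],q(p-5.2)))
E
```

```text
0 [ 0.81746448  0.25235444 -0.13077376  0.         -1.18766813  2.32412817] [ 0.19622309  0.24387819 -0.44460773  0.         -0.8823104   2.85461244]
180 [ 0.81746448  0.25235444 -0.13077376  0.         -1.18766813 -0.81746448] [ 0.19622309  0.24387819 -0.44460773  0.         -0.8823104  -0.28698021]
```

```bash
python3 - <<'E'
from h import *
bot.move_gripper(62)
bot.move_ptp([536.8,291.8,240],q(180)); st("above")
bot.line_to([536.8,291.8,125],120); 
s=st("near")
im=bot.camera("scene"); np.save("s1.npy",im); im2=bot.camera("top"); np.save("t1.npy",im2)
a=cv2.resize(im[130:232,310:440,::-1],(760,596),interpolation=cv2.INTER_CUBIC); cv2.imwrite("pics/n1.png",a)
E
```

```text
above t 4.32 tcp [537.1 291.2 240. ] F [-0.1  0.2  0.4] M [ 0.06  0.1  -0.01] w 62.0 ff 0.0
near t 5.42 tcp [537.3 292.2 125.8] F [ 0.5 -0.4  0.2] M [ 0.03  0.11 -0.06] w 62.1 ff 0.0
```

View pics/n1.png

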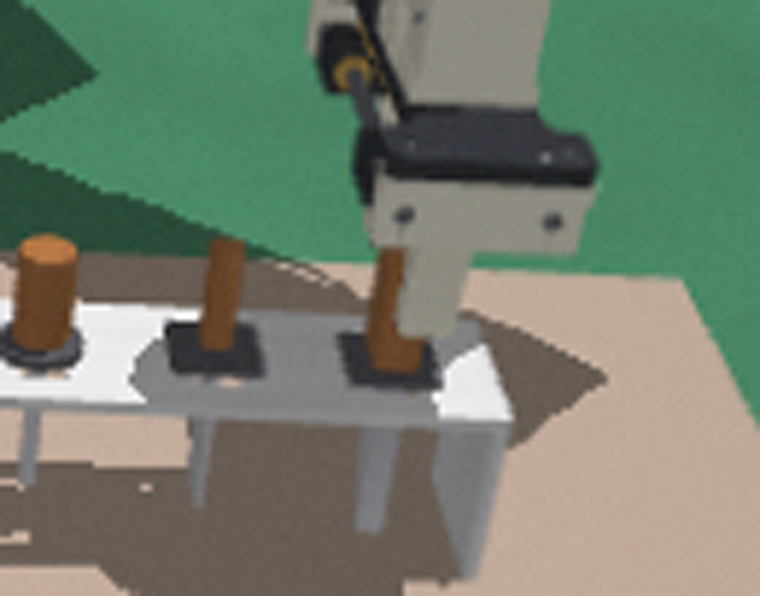

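The finger looks to sit right of the handle in the picture, with its bottom edge at about (398–448, 335) in the crop. I'll project the expected outline to compare.

```bash
cat >> h.py <<'E'
def proj(n,P):
    c=CAL[n];K=np.array([[c['fx'],0,c['cx']],[0,c['fy'],c['cy']],[0,0,1]]);V=np.array(c['view'])
    X=(np.c_[np.atleast_2d(P),np.ones(len(np.atleast_2d(P)))]@V.T)[:,:3]*[1,-1,-1]
    return cv2.projectPoints(X,np.zeros(3),np.zeros(3),K,np.float64(c['distortion']))[0][:,0]
E
python3 - <<'E'
from h import *
im=np.load("s1.npy")
def draw(P,col,a): 
    for p in (proj("scene",P)-[310,130])*[760/130,596/102]: cv2.circle(a,tuple(int(v) for v in p),4,col,-1)
a=cv2.resize(im[130:232,310:440,::-1],(760,596),interpolation=cv2.INTER_CUBIC)
T=np.array([537.3,292.2,125.8])
draw([T+[31,dy,dz] for dy in(-9.5,9.5) for dz in(0,40)],(0,0,255),a)
draw([T+[43,dy,dz] for dy in(-9.5,9.5) for dz in(0,40)],(255,0,255),a)
draw([[537+dx,292+dy,z] for dx in(-15,15) for dy in(-10,10) for z in(90,140)],(255,255,0),a)
draw([[537+dx,292+dy,85] for dx in(-24,24) for dy in(-10.5,10.5)],(0,255,0),a)
cv2.imwrite("pics/n2.png",a)
E
```

```text
(no output)
```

View pics/n2.png

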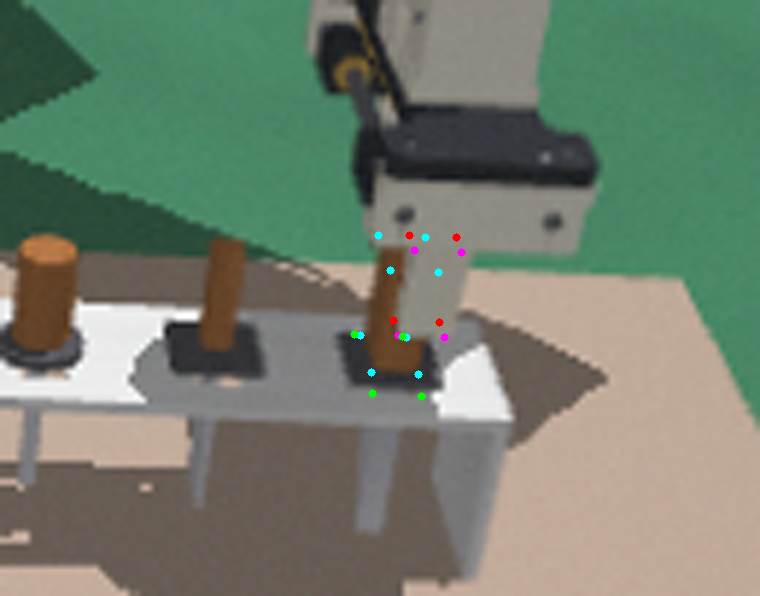

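The projected pads and handle land on the pictured ones, so the offset is only perspective and the alignment is good. Grasping now.

```bash
python3 - <<'E'
from h import *
bot.line_to([536.8,291.8,98],80); st("at")
bot.move_gripper(24,45); s=st("gripped")
x,y,z=[536.8,291.8,98]
bot.line_to([x,y,z+20],60); st("up20")
bot.line_to([x,y,z+150],150); bot.pause(.2); st("up150")
np.save("s2.npy",bot.camera("scene")); np.save("t2.npy",bot.camera("top"))
psi=180-5.2; u=np.array([np.cos(np.radians(-5.2)),np.sin(np.radians(-5.2)),0])
rod=np.array([550,-92.5,80]); n=np.array([-u[1],u[0],0])
p=rod-u*(12+4+19); p[2]=248
bot.line_to(p,200,q(psi)); st("over")
bot.line_to([p[0],p[1],88+103],150); bot.pause(.2); st("tip~103")
im=bot.camera("scene"); np.save("s3.npy",im); t=bot.camera("top"); np.save("t3.npy",t)
b=cv2.resize(t[150:250,240:330],(405,450),interpolation=cv2.INTER_CUBIC)
c=cv2.resize(im[135:235,185:270],(382,450),interpolation=cv2.INTER_CUBIC)
cv2.imwrite("pics/n3.png",np.hstack([b,c])[:,:,::-1])
E
```

```text
at t 6.01 tcp [536.8 291.7  97.7] F [0.4 0.7 0.9] M [ 0.02  0.08 -0.03] w 62.1 ff 0.0
gripped t 6.63 tcp [536.9 291.9  98.2] F [-1.   0.3  2. ] M [-0.01  0.32  0.01] w 30.0 ff 45.0
up20 t 7.12 tcp [536.9 291.9 118.4] F [-0.4 -0.  -2.5] M [0.01 0.14 0.02] w 29.6 ff 45.0
up150 t 8.33 tcp [536.5 291.6 247. ] F [ 0.5  0.6 -1.7] M [ 0.05  0.07 -0.  ] w 30.0 ff 45.0
over t 10.49 tcp [515.2 -88.8 248. ] F [ 0.6 -0.8 -1. ] M [0.08 0.1  0.03] w 29.4 ff 45.0
tip~103 t 11.22 tcp [515.8 -89.2 192.1] F [-0.5  0.2 -1.2] M [-0.07  0.14  0.01] w 29.9 ff 45.0
```

View pics/n3.png

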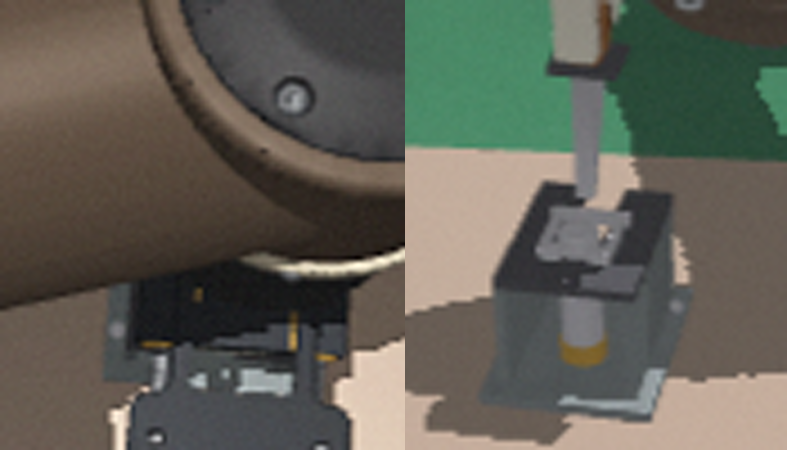

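The scene crop shows the tip at about (585, 197), hanging over the gap behind the spindle top at about (583, 235). I'll compare both in the same camera, then lower and feel for the spindle.

```bash
python3 - <<'E'
from h import *
np.set_printoptions(precision=1,suppress=True)
s=np.load("s3.npy").astype(int)
print("row profile V",s.max(2)[172:182:2,215:236])
A=plane("scene",[[225.1-.4,178.8-.4]],104)[0]; B=plane("scene",[[222.9,185.8]],93)[0]
u=np.array([np.cos(np.radians(-5.2)),np.sin(np.radians(-5.2)),0]);n=np.array([-u[1],u[0],0])
print("tip rel spindle: x",(A-B)@u,"y",(A-B)@n)
print("expected tip px",proj("scene",np.array([515.8,-89.2,104])+19*u))
E
```

```text
row profile V [[196 196 194 194 196 195 194 170 132 126 127 130 132 183 195 195 194 196
  198 196 194]
 [195 194 194 195 194 194 193 170 136 130 129 131 127 181 194 195 194 196
  194 197 197]
 [ 98  55  52  54  53  54  54  68 116 131 130 126 147 185 194 196 196 196
  194 196 192]
 [ 55  51  53  54  55  50  53  66 116 130 130 130 163 191 197 194 195 195
  124  62  57]
 [ 53  55  59  70  73  70  56  55  58  78 173 194 195 193 194 196 194 126
   62  51  51]]
tip rel spindle: x -18.425579589954417 y 0.7439161002835024
expected tip px [[224.9 178.8]]
```

```bash
python3 - <<'E'
from h import *
u=np.array([np.cos(np.radians(-5.2)),np.sin(np.radians(-5.2)),0])
p0=np.array([550,-92.5,0])-u*(12+4+19)
def P(d,tip): v=p0+u*d; v[2]=tip+88; return v
def F(k=4):
    f=[]
    for _ in range(k): f.append(bot.read_state()["contact_force"]); bot.pause(.03)
    return np.mean(f,0)
bot.line_to(P(0,85),60); bot.pause(.15); b=F(); st("in gap"); print("base",b)
for i in range(1,13):
    bot.line_to(P(i*.8,85),20); bot.pause(.05); f=F()-b
    print(i*.8,np.round(bot.read_state()["tcp_pos"],1),"Fx",round(f@u,2),"Fz",round(f[2],2))
    if f@u<-2.5: break
E
```

```text
in gap t 12.06 tcp [515.3 -89.3 173.2] F [-0.2  0.3 -2.3] M [-0.02  0.13  0.06] w 29.8 ff 45.0
base [ 0.32621463  0.03287346 -1.61858843]
0.8 [516.  -89.4 173. ] Fx -0.75 Fz -0.08
1.6 [516.7 -89.5 173. ] Fx -0.27 Fz -0.51
2.4000000000000004 [517.5 -89.5 173. ] Fx 0.21 Fz -0.27
3.2 [518.3 -89.6 173. ] Fx -0.26 Fz -0.1
4.0 [519.  -89.7 173. ] Fx -0.81 Fz 0.13
4.800000000000001 [519.3 -89.8 172.8] Fx -3.91 Fz 0.97
```

The spindle touched at d≈4.3, so the measured pose agrees to within 0.5 mm. I'll back off about 2.8 mm and drive down.

```bash
python3 - <<'E'
from h import *
u=np.array([np.cos(np.radians(-5.2)),np.sin(np.radians(-5.2)),0])
p0=np.array([550,-92.5,0])-u*(12+4+19)
def P(d,tip): v=p0+u*d; v[2]=tip+88; return v
D=1.5
bot.line_to(P(D,85),20); bot.pause(.1); st("backed")
for tip in list(range(79,22,-7))+[22]:
    bot.line_to(P(D,tip),35); s=st(tip)
    if np.linalg.norm(s["contact_force"])>35: print("STOP");break
bot.pause(.4); s=st("bottom")
im=bot.camera("scene"); np.save("s4.npy",im)
cv2.imwrite("pics/n4.png",cv2.resize(im[130:235,170:290,::-1],(640,560),interpolation=cv2.INTER_CUBIC))
E
```

```text
backed t 15.07 tcp [517.1 -89.4 173.3] F [-0.2 -0.1 -1.5] M [ 0.07  0.09 -0.  ] w 29.5 ff 45.0
79 t 15.4 tcp [516.5 -89.5 166.6] F [ 0.3  0.1 -1.9] M [0.03 0.1  0.03] w 29.7 ff 45.0
72 t 15.75 tcp [517.1 -89.4 160. ] F [ 1.   0.6 -2. ] M [-0.02 -0.55 -0.04] w 30.1 ff 45.0
65 t 16.1 tcp [518.5 -89.4 153.6] F [ 5.9 -0.1 -0.4] M [-0.41 -2.45 -0.01] w 29.7 ff 45.0
58 t 16.45 tcp [518.5 -89.4 146.6] F [ 6.2 -1.4 -0.5] M [-0.51 -2.47 -0.  ] w 29.9 ff 45.0
51 t 16.8 tcp [517.4 -89.4 139.2] F [ 5.1 -0.5 -0.2] M [-0.11 -1.87  0.08] w 29.6 ff 45.0
44 t 17.15 tcp [515.2 -89.5 131.2] F [ 0.7 -0.2 -0.6] M [ 0.02 -0.37  0.05] w 30.0 ff 45.0
37 t 17.5 tcp [515.5 -89.6 124.1] F [ 0.1 -0.1 -0.7] M [0.04 0.07 0.01] w 30.1 ff 45.0
30 t 17.85 tcp [516.3 -89.5 117.7] F [-0.6  0.4 -0.5] M [0.01 0.09 0.  ] w 29.8 ff 45.0
23 t 18.2 tcp [516.4 -89.5 110.7] F [-0.4 -0.4 -0.8] M [0.09 0.1  0.04] w 30.0 ff 45.0
22 t 18.45 tcp [516.6 -89.5 110. ] F [-0.8 -0.7 -1.9] M [0.02 0.09 0.02] w 29.7 ff 45.0
bottom t 18.85 tcp [516.7 -89.5 110. ] F [ 0.1  0.2 -2.7] M [0.02 0.18 0.01] w 29.9 ff 45.0
```

View pics/n4.png

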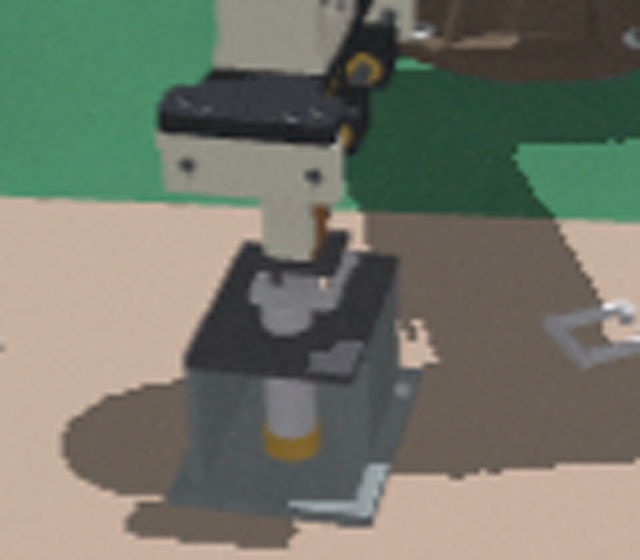

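The clip has moved back off the spindle, with its lips now behind the post at about (255–350, 290), and the force is back to zero. Now I'll draw the wedge straight up and check.

```bash
python3 - <<'E'
from h import *
u=np.array([np.cos(np.radians(-5.2)),np.sin(np.radians(-5.2)),0])
p0=np.array([550,-92.5,0])-u*(12+4+19)
def P(d,tip): v=p0+u*d; v[2]=tip+88; return v
bot.line_to(P(1.5,40),60);st("40")
bot.line_to(P(1.5,160),120);st("160")
x=[536.8,291.8,248]
bot.line_to(x,200,q(180)); bot.pause(.3); st("over rack")
im=bot.camera("scene"); np.save("s5.npy",im); t=bot.camera("top"); np.save("t5.npy",t)
a=cv2.resize(im[100:235,190:430,::-1],(800,450),interpolation=cv2.INTER_CUBIC)
cv2.imwrite("pics/n5.png",a)
b0,b1=np.load("s2.npy").astype(int)[100:235,290:430],im.astype(int)[100:235,290:430]
d=abs(b0-b1).max(2)>60; print("changed px vs. just after pickup",d.sum())
E
```

```text
40 t 19.35 tcp [516.9 -89.4 128.6] F [ 0.5 -0.4 -2.3] M [ 0.05  0.12 -0.07] w 30.2 ff 45.0
160 t 20.5 tcp [516.1 -89.5 247.1] F [ 0.1 -0.4 -2. ] M [-0.03  0.16  0.04] w 29.6 ff 45.0
over rack t 22.86 tcp [536.8 291.5 248.1] F [ 0.5  0.4 -1.9] M [ 0.04  0.14 -0.07] w 30.0 ff 45.0
changed px vs. just after pickup 12
```

View pics/n5.png

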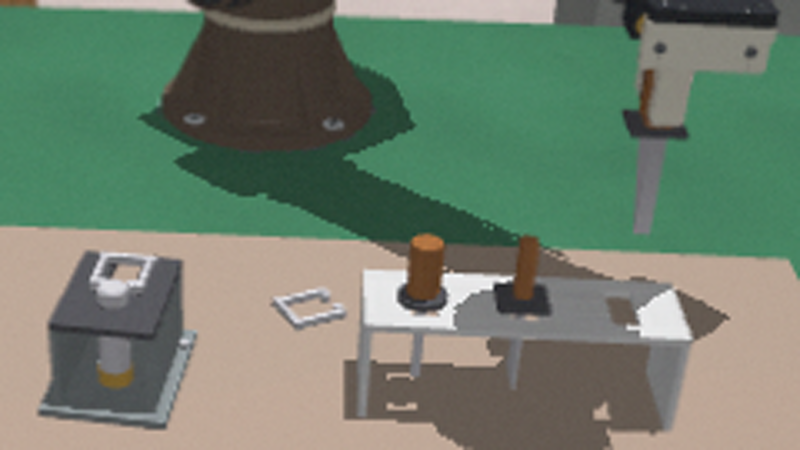

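The clip lies clear of the spindle on the plate, with its bow at about (125, 258) in the crop. The wedge hangs in the hand exactly as it did after pickup, with only 12 pixels changed. Lowering it back along the same path.

```bash
python3 - <<'E'
from h import *
x,y=536.8,291.8
bot.line_to([x,y,185],120)
for z in (165,140,115,103,99,98):
    bot.line_to([x,y,z],50); s=st(z)
    if s["contact_force"][2]>8 or np.linalg.norm(s["contact_force"][:2])>8: print("STOP");break
else:
    bot.pause(.2); st("seated")
    bot.move_gripper(62); bot.pause(.1); st("open")
    bot.line_to([x,y,240],120); 
    bot.move_ptp([450,100,300],q(180)); st("away")
    bot.pause(.3)
    im=bot.camera("scene"); t=bot.camera("top")
    cv2.imwrite("pics/n6.png",np.hstack([cv2.resize(im[150:235,190:400,::-1],(790,320),interpolation=cv2.INTER_CUBIC)]))
E
```

```text
165 t 24.18 tcp [536.8 291.7 164.8] F [-0.9 -0.7 -1. ] M [0.04 0.14 0.03] w 30.2 ff 45.0
140 t 24.83 tcp [536.9 291.8 139.9] F [-0.5  0.8 -2.1] M [0.03 0.1  0.02] w 29.7 ff 45.0
115 t 25.48 tcp [536.9 291.8 114.9] F [-0.4  0.6 -1.3] M [ 0.01  0.08 -0.02] w 29.5 ff 45.0
103 t 25.88 tcp [536.6 291.6 102.6] F [-0.2  0.3 -1. ] M [0.01 0.07 0.01] w 29.6 ff 45.0
99 t 26.12 tcp [536.7 291.7  98.8] F [-0.4  0.1 -1.9] M [ 0.03  0.11 -0.03] w 29.7 ff 45.0
98 t 26.38 tcp [537.  292.   98.2] F [ 0.4  0.2 -1.3] M [0.09 0.07 0.01] w 29.4 ff 45.0
seated t 26.57 tcp [537.  291.9  98.2] F [ 0.1  0.6 -0.7] M [ 0.05 -0.    0.02] w 29.6 ff 45.0
open t 27.43 tcp [536.8 291.8  98. ] F [ 0.2  0.3 -0.5] M [ 0.07  0.13 -0.  ] w 61.8 ff 0.0
away t 29.65 tcp [450.1 100.  300. ] F [0.6 0.1 0.2] M [ 0.04  0.1  -0.03] w 62.3 ff 0.0
```

View pics/n6.png

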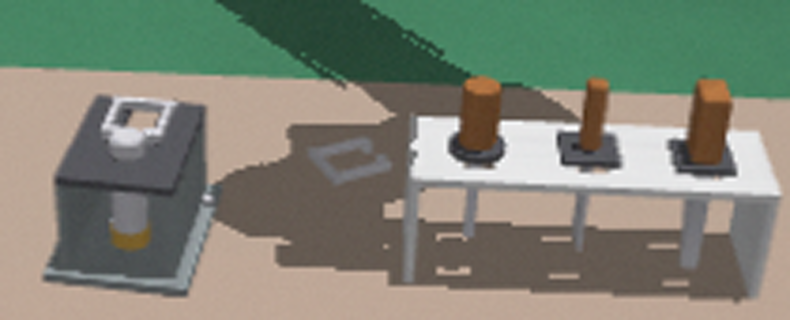

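The wedge hangs in its slot at about (708, 150), the clip lies on the plate clear of the spindle at about (140, 118), and the arm is away from everything.

```bash
python3 -c "
from plant import bot
print(bot.close_job())"
```

```text
the job is handed in; nothing more can be done
None
```

The wedge forced the clip clear off the spindle and left it lying on the plate, the wedge is back in its own slot, and the job was handed in about 30 s into the 53 s limit (no verdict was returned).

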